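# Slide a ring gauge along the rail into the corner nest

## Robot

A 7-joint arm with a two-finger parallel gripper is mounted at the origin on a cart in front of the work surface, level with it; the furniture and walls round the work are solid. World frame = base frame: x ahead of the robot, y to its left, z up, the work surface at z = 0. Lengths are in m, angles in rad, forces in N, time in s.
With the tool pointing down it reaches from about 0.425 to 1.025 m from the base axis. Payload 3.6 kg.
Tool frame: the origin (TCP) lies between the finger pads; the fingertips stand 22 mm ahead of it and the grasp point (between the pads) lies 3 mm ahead of it; z points along the fingers, y is the line along which they close (so a half turn about z gives the same grasp; the last joint's range is limited). The gripper opens to 85 mm and grips with 20 to 120 N. Pads are 22 mm wide; open, the fingers measure 114 mm over their backs; the gripper's body (76 mm by 85 mm) begins 54 mm behind the grasp point. The pads swing forward as they close: fully open they stand 13 mm farther back than shut.
Start: joints at [-1.409, 0.591, 0.048, 1.609, -0.033, 0.943, -0.034], TCP at [0.183, 0.701, 0.253] pointing down, gripper open.
Joint ranges: [-2.69, 2.69], [-0.47, 2.24], [-1.27, 1.36], [0.19, 2.51], [-1.53, 4.68], [0.08, 2.07], [-3.09, 3.09]. Speed limits (rad/s): [2.57, 2.57, 3.14, 3.14, 3.14, 3.14, 3.14].

## Interface

Orientations are given as a 3x3 rotation matrix whose columns are the frame's x, y, z axes.
In Python, from plant import telemetry, read_camera, camera_info, job, spot_in, outline_of gives the robot as it stands.
- The arm moves only by the tool send_rows, never from a script. Its argument "moves" is a list of rows, each a list of 5 numbers: the finger opening in m, from 0 to 0.0854, then the shift along the tool's x, y, z in m, then the turn about the tool's z in rad. In form: [[fingers, tx, ty, tz, yaw], ...]. A call has 1 to 12 rows; each row shifts and turns the commanded pose from where the row before left it, along the tool's axes as they then stand; what a row does not reach is not made up. A row lasts 1/12 s, in which the tool goes at most 41.7 mm and 7.16 degrees, less where a joint would pass 70% of its speed; a pose out of reach is approached as far as the arm can. A call with a gripper value outside its range is refused whole. The fingers move at their own pace and stop on an object; "newtons" is the grip in N (left out, the last holds). Time passes only in rows, so rows that do not move let the fingers close. It gives the time, the measured TCP pose, the force, the opening and the grip force at its end, in the units of the state.
- telemetry.read_state(): the state, without advancing time (a new reading comes with each control period).
- read_camera(name): name is "scene" or "top"; returns the picture (420x560x3 uint8, red, green, blue); there is no depth.
- camera_info(name): a dict with "mtx" (3x3 intrinsics, pixels), "R" (3x3) and "t" (3): a world point X has camera coordinates R X + t. Camera axes: x right, y down, z forward; pixel columns grow to the right and rows downward; lengths in m; the calibration is good to about 2 mm. A picture is of the moment at which its call begins. camera_info takes no time and is no camera call.
- job.job_done(): hands the job in; it is judged then, once.
Trained networks look in the newest picture that a camera, given by its name, has taken for a name from the list of things; names that differ only in an ending like _2 or _b are one class to them, and where a whole thing is asked for, a point or a joint stands for the part that bears it (a point fixed in the world has none). Each returns a list of dicts, best first, with "p" (0 to 1); they miss things now and then, are a little off and sometimes report something else, mostly with a low value. They report only what shows in the picture. A call takes as long as a camera call.
- spot_in(query, camera): "bbox" ([left, top, width, height] in pixels, round what is visible of it).
- outline_of(query, camera): "mask" (420x560 bool, what is visible of it) and "bbox" ([left, top, width, height] in pixels, round what is visible of it).
The state is a dict: "clock": time; "q": joint angles; "joint_velocities": joint speeds; "tau": joint torques, N m; "tcp_pos": TCP position; "eef_rot": TCP orientation; "ft_force": force on the tool from outside, world axes, zero at the start; "torque": the same for the moment, N m; "width": finger opening in m; "gripper_force": force on a finger pad.
Only numpy, scipy, OpenCV 4.12 (cv2) and the standard library are available. Lean on these libraries where they do the work, as an engineer would, in place of code of your own. Each camera call takes 0.05 s, during which the arm holds its last target. There are 200 camera calls.

## Task

Push the loose steel ring gauge across the bench against the long rail of the metal locating nest, in the half of the rail away from the corner. Then slide it steadily along the rail, keeping it pressed against the rail, into the corner pocket until it touches both rail and end stop; keep it flat on the bench throughout - never lift, tip or flick it. Leave the lens cap, the bearing and the black sleeve where they are, and finish clear of everything.

Things in the scene. Friction and masses are not known exactly. Their poses are not given: they have to be found in the camera images.
- ring: Plain steel ring gauge lying flat on the bench: outside diameter 38 mm, 16 mm high, with a hole through it, 50 to 85 g, polished: friction about 0.2 on the nest, 0.6 on the bench. A push from behind, turned up to 40 degrees into the rail, slides it along; a steeper one may wedge it. Origin: centre of its underside. The part to be moved. It starts beside the outer half of the rail, not touching it.
- nest: Fixed L-shaped pale metal locating nest, 12 mm high, no floor. Origin: inner corner of rail and end stop, at bench level; z up. Rail face: plane y = 0, from the corner (x = 0) to its free end at x = -200 mm, rail 18 mm wide behind it, then two clamp lugs, 13 mm high. Work side: y > 0. End stop face: plane x = 0, from y = 0 to 60 mm; stop 18 mm thick.
- seat (a point): Point on the nest at bench level, x = -19, y = 19 mm from the nest's origin: where the ring's origin lies when the ring touches both rail and end stop. The pocket round it is 45 mm wide and open toward -x: a low cheek (8 mm high) stands across from the rail, at x = -16..0, y = 45..57 mm in the nest's frame.
- lens_cap: Round black lens cap, 43 mm diameter, 12 mm high, loose on the bench on the work side near the pocket. Origin: centre of its underside. Must stay.
- bearing: Grey ball bearing, 62 mm outside diameter, 13 mm high, loose, lying flat on the bench behind the rail. Origin: centre of its underside. Must stay.
- sleeve: Black turned sleeve, 27 mm diameter, 47 mm tall, standing loose beyond the free end of the rail. Origin: centre of its underside. Must stay.

How it is judged:
On the way, in this order (a step that is already met when the one before it is completed fails the run):
1. the ring touches the rail in the half away from the corner (x of ring in the frame of nest between -0.21 and -0.095 m and y of ring in the frame of nest between 0.015 and 0.0215 m), for 0.1 s.
2. the ring is pushed along the inner half of the rail, pressed against it (x of ring in the frame of nest between -0.085 and -0.03 m and y of ring in the frame of nest below 0.022 m and contact force between ring and nest above 0.05 N), for 0.1 s.
At the end, for the whole second after the job is handed in: The ring lies flat and still on the bench in the corner pocket, within 2.5 mm of touching the rail and within 2.5 mm of touching the end stop; the lens cap, bearing and sleeve are within 10 mm of where they stood (x of ring in the frame of nest between -0.0215 and -0.016 m and y of ring in the frame of nest between 0.016 and 0.0215 m and z of ring in the frame of nest below 0.003 m and angle between ring's own z axis and vertical below 0.05 rad and linear speed of ring below 0.01 m/s and distance of each of lens_cap, bearing, sleeve from where it was at the start of the episode below 0.01 m).
It fails at once if the ring is lifted off the bench (more than 6 mm) (z of ring in the frame of nest above 0.006 m).
It fails at once if the ring is tipped (more than 0.35 rad) (angle between ring's own z axis and vertical above 0.35 rad).
It fails at once if the ring is flicked or shot along (over 0.35 m/s) (linear speed of ring above 0.35 m/s).
It fails at once if the ring is more than 7 mm off the rail while within 80 mm of the end stop's face (by its centre) (x of ring in the frame of nest above -0.08 m and y of ring in the frame of nest above 0.026 m).
It fails at once if the lens cap, bearing or sleeve is displaced by more than 15 mm or knocked over (distance of any of lens_cap, bearing, sleeve from where it was at the start of the episode above 0.015 m or angle between sleeve's own z axis and vertical above 0.3 rad).
It also fails if it takes over 45 s, if anything falls off the work surface, if the arm or the gripper's body presses on something with over 40 N, if the wrist force passes 120 N, or if a joint passes its speed limit or range.

## Working session

There is one attempt and no reset: what is moved stays moved. The work goes in short steps, Python scripts to look and compute and a tool call to move; the robot and the scene stay as the last step left them, time stands still between calls to the robot, and variables do not carry over. Pictures are saved under pics/ and viewed, at most 10 in all, crops included, and the job is handed in when it is done.

Besides the shell and the picture viewer there is one more tool, called after "Emit:" as name(argument=value, ...) on one line, values as JSON. send_rows: Moves the arm, as the interface text tells. Its arguments: {"type":"object","properties":{"moves":{"type":"array","items":{"type":"array","items":{"type":"number"}}},"newtons":{"type":"number"}},"required":["moves"]}

```bash
mkdir -p pics
python3 - <<'E'
from plant import telemetry, read_camera, camera_info, outline_of
import cv2, numpy as np
s=telemetry.read_state(); print(s['clock'],s['tcp_pos'],np.round(s['eef_rot'],3).tolist(),s['width'])
for c in ("top","scene"):
    im=read_camera(c); cv2.imwrite(f"pics/{c}0.png",im[:,:,::-1]); i=camera_info(c)
    print(c,np.round(i['mtx'],1).tolist(),np.round(i['R'],3).tolist(),np.round(i['t'],3).tolist())
for n in ("ring","nest","lens_cap","bearing","sleeve"):
    for d in outline_of(n,"top")[:2]: print(n,round(d['p'],2),d['bbox'],d['mask'].sum())
E
```

```text
0.0 [0.18322173 0.70065099 0.25212256] [[-0.967, 0.253, -0.0], [0.253, 0.967, -0.002], [-0.0, -0.002, -1.0]] 0.0853921276399375
top [[518.8, 0.0, 281.8], [0.0, 518.8, 211.3], [0.0, 0.0, 1.0]] [[0.028, -0.999, 0.034], [-0.986, -0.033, -0.161], [0.162, -0.029, -0.986]] [-0.182, 0.584, 0.807]
scene [[535.5, 0.0, 280.8], [0.0, 535.5, 210.6], [0.0, 0.0, 1.0]] [[-0.866, -0.501, 0.008], [-0.317, 0.536, -0.783], [0.388, -0.68, -0.623]] [0.438, 0.31, 0.609]
ring 0.87 [234.8, 241.3, 24.2, 20.9] 328
nest 0.64 [169.6, 171.4, 125.9, 71.2] 2246
lens_cap 0.81 [167.5, 233.9, 27.7, 20.8] 506
bearing 0.76 [213.2, 136.4, 35.9, 36.8] 719
sleeve 0.5 [306.1, 277.8, 17.7, 17.6] 257
```

View pics/top0.png

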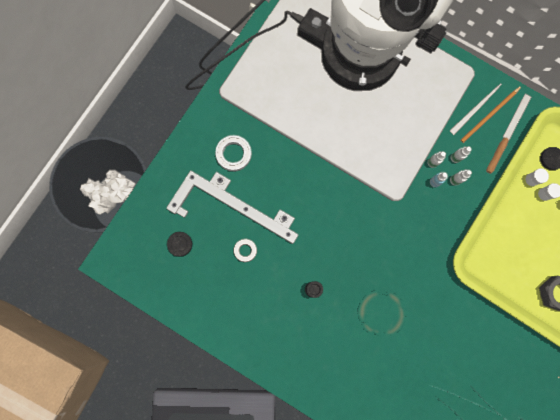

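View pics/scene0.png

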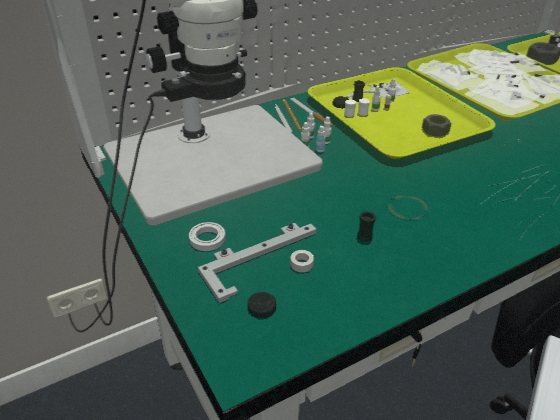

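The top view shows the nest's inner corner near (192,183), its rail running to (296,238), and its stop running down to (175,210). The ring is at (245,250), the cap at (179,244), the sleeve at (314,290) and the bearing at (233,153). The scene view agrees. Next I'll fit silhouettes in both cameras.

```bash
cat > fit.py <<'E'
import cv2, numpy as np
from scipy.optimize import minimize
from plant import read_camera, camera_info, outline_of
def proj(i,P):
    c=np.asarray(P)@i['R'].T+i['t']; p=c@i['mtx'].T; return p[:,:2]/p[:,2:]
def back(i,uv,z):
    d=i['R'].T@np.linalg.solve(i['mtx'],[uv[0],uv[1],1]); o=-i['R'].T@i['t']; return o+d*(z-o[2])/d[2]
S=4
def hull(img,uv,v):
    h=cv2.convexHull(np.float32(uv)); cv2.fillConvexPoly(img,np.int32(np.round((h+.5)*S*16)),v,shift=4)
def box(x0,x1,y0,y1,h): return np.array([[x,y,z] for x in(x0,x1) for y in(y0,y1) for z in(0,h)])/1e3
NEST=[box(-200,18,-18,0,12),box(0,18,-18,60,12),box(-16,0,45,57,8)]
DC=[box(-200,18,-50,-18.5,13)]
def T(p,P): c,s=np.cos(p[2]),np.sin(p[2]); return P@np.array([[c,s,0],[-s,c,0],[0,0,1]])+[p[0],p[1],0]
def cyl(p,r,h,n=48):
    a=np.linspace(0,2*np.pi,n); return np.vstack([np.c_[p[0]+r*np.cos(a),p[1]+r*np.sin(a),0*a+z] for z in(0,h)])
def render(i,pieces):
    m=np.zeros((420*S,560*S),np.uint8)
    for P in pieces: hull(m,proj(i,P),1)
    return cv2.resize(m.astype(np.float32),(560,420),interpolation=cv2.INTER_AREA)
def cost(views,pieces,dc=()):
    e=0
    for i,m in views:
        r=render(i,pieces); w=1-render(i,dc)*(r<.01) if len(dc) else 1
        e+=(np.abs(r-m)*w).sum()/r.sum()
    return e/len(views)
def soft(im,region):
    # paleness: red channel relative to green bench, 0..1
    r=im[:,:,0].astype(float); b=np.median(r[region]); 
    return r
def views(name,thr=None,cams=("top","scene")):
    out=[]
    for c in cams:
        im=read_camera(c); d=outline_of(name,c)
        if not d: print(name,c,"missed"); continue
        m=d[0]['mask']; m=m.astype(np.uint8)
        if thr is not None:
            reg=cv2.dilate(m,np.ones((7,7)))>0; r=im[:,:,0].astype(float)
            m=np.where(reg,np.clip((r-thr[0])/(thr[1]-thr[0]),0,1),0)
        out.append((camera_info(c),m.astype(float)))
    return out
def fit(vs,mk,x0,step,dc=lambda p:()):
    s=np.vstack([x0]+[np.array(x0)+np.eye(len(x0))[k]*step[k] for k in range(len(x0))])
    return minimize(lambda p:cost(vs,mk(p),dc(p)),x0,method='Nelder-Mead',options=dict(initial_simplex=s,xatol=1e-5,fatol=1e-5,maxiter=250))
E
python3 - <<'E'
from fit import *
i=camera_info("top"); im=read_camera("top")
print(im[240,225:265,0].tolist(), im[250,225:265,0].tolist(), im[205:225,245,0].tolist())
A=back(i,(195,183),.012);B=back(i,(293,240),.012);print(A,B)
th=np.arctan2(*(A-B)[[1,0]])
res={}
nm=lambda p:[T(p,P) for P in NEST]; nd=lambda p:[T(p,P) for P in DC]
vs=views("nest",(60,140))
for v in (vs,vs[:1],vs[1:]):
    f=fit(v,nm,[A[0],A[1],th],[.006,.006,.04],nd); f=fit(v,nm,f.x,[.003,-.003,.02],nd); print("nest",f.x,f.fun); res.setdefault('nest',f.x)
n=res['nest']
for name,uv,r,h,thr in (("ring",(245,250),.019,.016,None),("lens_cap",(179,244),.0215,.012,None),("bearing",(233,153),.031,.013,None),("sleeve",(314,290),.0135,.047,None)):
    x=back(i,uv,h)[:2]; vs=views(name,thr)
    # fill the holes
    vs=[(c,cv2.drawContours(np.zeros((420,560),np.uint8),cv2.findContours((m>.5).astype(np.uint8),0,2)[0],-1,1,-1).astype(float)) for c,m in vs]
    for v in (vs,vs[:1],vs[1:]):
        if not v: continue
        f=fit(v,lambda p:[cyl(p,r,h)],x,[.004,.004]); d=f.x-n[:2]; c,s=np.cos(n[2]),np.sin(n[2])
        print(name,np.round(f.x,4),round(f.fun,3),"nest frame mm",np.round([1e3*(c*d[0]+s*d[1]),1e3*(c*d[1]-s*d[0])],1))
E
```

```text
[50, 48, 49, 48, 50, 47, 50, 48, 48, 49, 47, 47, 49, 76, 129, 171, 233, 241, 239, 239, 240, 242, 241, 239, 217, 169, 125, 78, 51, 47, 49, 48, 47, 49, 50, 50, 49, 48, 49, 48] [48, 46, 49, 47, 47, 47, 45, 40, 90, 231, 241, 239, 242, 202, 108, 50, 47, 50, 50, 49, 49, 53, 54, 53, 48, 41, 112, 227, 240, 242, 247, 176, 67, 45, 46, 50, 48, 47, 50, 51] [221, 211, 132, 80, 75, 108, 172, 223, 223, 190, 112, 49, 46, 50, 53, 52, 54, 54, 54, 52]
[ 0.64048607 -0.01360519  0.012     ] [ 0.54666399 -0.1859916   0.012     ]
nest [ 0.63986675 -0.01052412  1.0612428 ] 0.16424293074477994
nest [ 0.63984887 -0.01020265  1.06351009] 0.04527623406341942
nest [ 0.64020183 -0.01053835  1.0644004 ] 0.28060338351512965
ring [ 0.5275 -0.1029] 0.066 nest frame mm [-135.4   53. ]
ring [ 0.5272 -0.1033] 0.057 nest frame mm [-135.9   53.1]
ring [ 0.5275 -0.102 ] 0.055 nest frame mm [-134.7   53.5]
lens_cap [0.5339 0.0091] 0.086 nest frame mm [-34.6 102. ]
lens_cap [0.5338 0.0091] 0.042 nest frame mm [-34.6 102.2]
lens_cap [0.5354 0.0088] 0.125 nest frame mm [-34.1 100.6]
bearing [ 0.6983 -0.0754] 0.063 nest frame mm [-28.1 -82.6]
bearing [ 0.6982 -0.0763] 0.065 nest frame mm [-28.9 -83. ]
bearing [ 0.6984 -0.0746] 0.049 nest frame mm [-27.4 -82.3]
sleeve scene missed
sleeve [ 0.4645 -0.221 ] 0.086 nest frame mm [-269.3   50.4]
sleeve [ 0.4645 -0.221 ] 0.086 nest frame mm [-269.3   50.4]
```

Emit:
send_rows(moves=[[0,-0.033,-0.0215,0,0],[0,-0.033,-0.0215,0,0],[0,-0.033,-0.0215,0,0],[0,-0.033,-0.0215,0,0],[0,-0.033,-0.0215,0,0],[0,-0.033,-0.0215,0,0],[0,-0.033,-0.0215,0,0],[0,-0.033,-0.0215,0,0],[0,-0.033,-0.0215,0,0],[0,-0.033,-0.0215,0,0],[0,-0.033,-0.0215,0,0],[0,-0.033,-0.0215,0,0]], newtons=30)

```text
clock: 2.4
tcp_pos: [0.5024, 0.3501, 0.2536]
eef_rot: [[-0.967, 0.253, 0.0], [0.253, 0.967, 0.0], [-0.0, 0.0, -1.0]]
ft_force: [0.8, 0.2, 0.6]
width: 0.0002
gripper_force: 0.0
```

```bash
cat > go.py <<'E'
import sys, numpy as np
from plant import telemetry
O=np.array([.6399,-.0103]); TH=1.063
u=np.array([np.cos(TH),np.sin(TH)]); v=np.array([-u[1],u[0]])
def delta(xn,yn,z,ang):
    """tool shift (m) to TCP at nest-frame mm (xn,yn), height z m; yaw so that tool -x points ang deg into the rail from nest +x"""
    s=telemetry.read_state(); R=np.array(s['eef_rot']); p=np.array(s['tcp_pos']); d=p[:2]-O
    cur=np.arctan2(-R[1,0],-R[0,0]); w=cur-(TH-np.radians(ang))
    t=np.r_[O+xn/1e3*u+yn/1e3*v,z]-p
    print("t",round(s['clock'],2),"tcp",np.round(p,4),"nest mm",np.round([1e3*d@u,1e3*d@v],1),"ang",round(float(np.degrees(TH-cur)),2),"tilt",round(float(np.degrees(np.arccos(-R[2,2]))),2),"F nest u,v,z",np.round([np.array(s['ft_force'][:2])@u,np.array(s['ft_force'][:2])@v,s['ft_force'][2]],2),"w",round(s['width'],4))
    print("tool shift",np.round(R.T@t,4),"yaw",round(float(w),4))
delta(*map(float,sys.argv[1:]))
E
python3 go.py -135 102 0.20 90
```

```text
t 2.4 tcp [0.5024 0.3501 0.2536] nest mm [248.1 295.4] ang 75.56 tilt 0.03 F nest u,v,z [ 0.56 -0.56  0.6 ] w 0.0002
tool shift [-0.0917 -0.4192  0.0534] yaw 0.2521
```

Emit:
send_rows(moves=[[0,-0.0083,-0.0381,0.004,0],[0,-0.0083,-0.0381,0.004,0],[0,-0.0083,-0.0381,0.004,0],[0,-0.0083,-0.0381,0.004,0],[0,-0.0083,-0.0381,0.004,0],[0,-0.0083,-0.0381,0.004,0],[0,-0.0083,-0.0381,0.004,0],[0,-0.0083,-0.0381,0.004,0],[0,-0.0083,-0.0381,0.004,0],[0,-0.0083,-0.0381,0.004,0],[0,-0.0083,-0.0381,0.004,0],[0,0,0,0,0.1]])

```text
clock: 3.4
tcp_pos: [0.4821, -0.0874, 0.2094]
eef_rot: [[-0.932, 0.363, 0.0], [0.363, 0.932, -0.005], [-0.002, -0.004, -1.0]]
ft_force: [0.3, 0.3, 1.0]
width: 0.0001
gripper_force: 0.0
```

```bash
python3 go.py -135 102 0.06 90
```

```text
t 3.4 tcp [ 0.4821 -0.0874  0.2094] nest mm [-144.1  100.4] ang 82.22 tilt 0.26 F nest u,v,z [ 0.38 -0.15  0.97] w 0.0001
tool shift [0.0006 0.0098 0.1493] yaw 0.1359
```

Emit:
send_rows(moves=[[0,0,0,0.03,0.08],[0,0,0,0.03,0.072],[0,0,0,0.03,0],[0,0,0,0.03,0],[0,0,0,0,0],[0,0,0,0,0]])

```text
clock: 3.9
tcp_pos: [0.4829, -0.0769, 0.0885]
eef_rot: [[-0.874, 0.486, -0.003], [0.486, 0.874, 0.0], [0.003, -0.001, -1.0]]
ft_force: [0.1, 0.9, 0.6]
width: 0.0003
gripper_force: 0.0
```

```bash
python3 go.py -135 102 0.026 90
```

```text
t 3.9 tcp [ 0.4829 -0.0769  0.0885] nest mm [-134.6  104.8] ang 90.01 tilt 0.18 F nest u,v,z [0.84 0.3  0.57] w 0.0003
tool shift [-0.003  -0.0003  0.0625] yaw -0.0001
```

Emit:
send_rows(moves=[[0,0,0,0.02,0],[0,0,0,0.02,0],[0,0,0,0.015,0],[0,0,0,0.0075,0],[0,-0.004,0,0,0],[0,-0.008,0,0,0],[0,-0.008,0,0,0],[0,-0.005,0,0,0],[0,-0.005,0,0,0],[0,-0.005,0,0,0],[0,-0.005,0,0,0],[0,-0.005,0,0,0]])

```text
clock: 4.9
tcp_pos: [0.5233, -0.0991, 0.027]
eef_rot: [[-0.874, 0.486, 0.0], [0.486, 0.874, 0.0], [-0.0, 0.0, -1.0]]
ft_force: [-0.9, -0.1, -0.6]
width: -0.0
gripper_force: 0.1
```

```bash
python3 go.py -135 49 0.026 90
cat > ring.py <<'E'
from fit import *
from go import O,u,v
i=camera_info("top"); 
vs=views("ring"); 
for k in vs: print("area",k[1].sum())
vs=[(c,cv2.drawContours(np.zeros((420,560),np.uint8),cv2.findContours((m>.5).astype(np.uint8),0,2)[0],-1,1,-1).astype(float)) for c,m in vs]
for w in ([vs[0]],vs[1:]):
    if w:
        ys,xs=np.nonzero(w[0][1]); x=back(w[0][0],(xs.mean(),ys.mean()),.008)[:2]
        f=fit(w,lambda p:[cyl(p,.019,.016)],x,[.004,.004]); d=f.x-O; print("ring nest mm",np.round([1e3*d@u,1e3*d@v],1),round(f.fun,3))
cv2.imwrite("pics/r%d.png"%int(__import__('time').time()),cv2.resize(np.hstack([read_camera("top")[150:300,140:340],read_camera("scene")[190:340,150:350]])[:,:,::-1],(800,300)))
E
sed -i 's/^delta(\*map/if __name__=="__main__": delta(*map/' go.py; python3 ring.py; ls pics
```

```text
t 4.9 tcp [ 0.5233 -0.0991  0.027 ] nest mm [-134.3   58.7] ang 90.0 tilt 0.0 F nest u,v,z [-0.53  0.7  -0.56] w -0.0
tool shift [-0.0097 -0.0007  0.001 ] yaw 0.0
ring top missed
ring scene missed
scene0.png
top0.pngTraceback (most recent call last):
  File "ring.py", line 7, in <module>
    for w in ([vs[0]],vs[1:]):
               ~~^^^
IndexError: list index out of range
```

Both cameras miss the ring (the gripper blocks the view), so I'll look at a picture.

```bash
cat > look.py <<'E'
import sys,cv2,numpy as np
from plant import read_camera
cv2.imwrite(sys.argv[1],cv2.resize(np.hstack([read_camera("top")[150:300,140:340],read_camera("scene")[190:340,150:350]])[:,:,::-1],(800,300),interpolation=cv2.INTER_CUBIC))
E
sed -i '/imwrite/d; s/(\[vs\[0\]\],vs\[1:\])/(vs[:1],vs[1:])/' ring.py; python3 look.py pics/a.png
```

```text
(no output)
```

View pics/a.png

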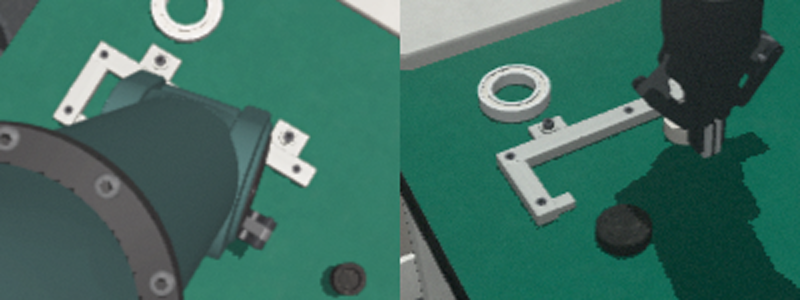

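The scene crop shows the closed fingers behind the ring (about 678,130), which is nearly at the rail. The top view is covered by the arm. Next I'll push slowly into contact.

Emit:
send_rows(moves=[[0,-0.002,0,0,0],[0,-0.002,0,0,0],[0,-0.002,0,0,0],[0,-0.001,0,0,0],[0,-0.001,0,0,0]])

```text
clock: 5.62
tcp_pos: [0.53, -0.1028, 0.0268]
eef_rot: [[-0.874, 0.486, -0.0], [0.486, 0.874, -0.0], [0.0, -0.0, -1.0]]
ft_force: [-0.3, -0.3, -0.3]
width: -0.0001
gripper_force: 0.1
```

```bash
python3 go.py -135 49 0.026 90
```

```text
t 5.62 tcp [ 0.53   -0.1028  0.0268] nest mm [-134.3   51. ] ang 90.0 tilt 0.0 F nest u,v,z [-0.39  0.13 -0.32] w -0.0001
tool shift [-0.002  -0.0007  0.0008] yaw -0.0
```

Emit:
send_rows(moves=[[0,-0.0008,0,0,0],[0,-0.0008,0,0,0],[0,-0.0008,0,0,0],[0,0,0,0,0]])

```text
clock: 5.95
tcp_pos: [0.5305, -0.1033, 0.0266]
eef_rot: [[-0.874, 0.486, -0.003], [0.486, 0.874, 0.001], [0.003, -0.001, -1.0]]
ft_force: [-3.0, 1.3, 1.0]
width: 0.0001
gripper_force: 1.6
```

```bash
python3 go.py -135 49 0.026 90
```

```text
t 5.95 tcp [ 0.5305 -0.1033  0.0266] nest mm [-134.4   50.4] ang 89.98 tilt 0.18 F nest u,v,z [-0.33  3.19  0.99] w 0.0001
tool shift [-0.0014 -0.0006  0.0006] yaw 0.0003
```

The ring meets the rail at 3 N. Next I'll back off and swing round behind it.

Emit:
send_rows(moves=[[0,0.002,0,0,0],[0,0.008,0,0,0],[0,0.02,0,0,0],[0,0,-0.026,0,0],[0,0,-0.026,0,0],[0,0,0,0,-0.115],[0,0,0,0,-0.115],[0,0,0,0,-0.115],[0,0,0,0,-0.115],[0,0,0,0,-0.115],[0,0,0,0,-0.115],[0,0,0,0,-0.115]])

```text
clock: 6.95
tcp_pos: [0.4811, -0.1348, 0.027]
eef_rot: [[-0.955, -0.298, 0.002], [-0.298, 0.955, -0.0], [-0.002, -0.001, -1.0]]
ft_force: [0.1, -0.2, 0.5]
width: -0.0004
gripper_force: 0.0
```

Emit:
send_rows(moves=[[0,0,0,0,-0.115],[0,0,0,0,-0.115],[0,0,0,0,-0.1],[0,0,0,0,0],[0,0,0,0,0]])

```text
clock: 7.37
tcp_pos: [0.4808, -0.1348, 0.0269]
eef_rot: [[-0.811, -0.585, 0.001], [-0.585, 0.811, 0.0], [-0.001, -0.001, -1.0]]
ft_force: [0.3, -0.4, 0.3]
width: -0.0
gripper_force: 0.0
```

```bash
python3 ring.py; python3 go.py -186 42.7 0.026 25
```

```text
area 102.0
area 422.0
ring nest mm [-131.2   14.3] 0.753
ring nest mm [-134.1   20.1] 0.056
t 7.57 tcp [ 0.4806 -0.1347  0.0269] nest mm [-186.1   78.7] ang 25.04 tilt 0.03 F nest u,v,z [-0.16  0.24  0.06] w 0.0
tool shift [-0.0154 -0.0325  0.0009] yaw -0.0006
```

Emit:
send_rows(moves=[[0,-0.0077,-0.0163,0,0],[0,-0.0077,-0.0162,0,0],[0,0,0,0,0],[0,-0.007,0,0,0],[0,-0.006,0,0,0],[0,-0.005,0,0,0],[0,-0.003,0,0,0],[0,-0.0025,0,0,0],[0,-0.0025,0,0,0],[0,-0.002,0.001,0,0],[0,-0.0025,0.001,0,0]])

```text
clock: 8.48
tcp_pos: [0.5351, -0.1325, 0.0267]
eef_rot: [[-0.81, -0.587, -0.001], [-0.587, 0.81, -0.0], [0.001, 0.0, -1.0]]
ft_force: [-0.1, -0.8, -0.2]
width: 0.0001
gripper_force: 0.2
```

```bash
python3 go.py -60 31 0.026 25; python3 ring.py; python3 look.py pics/b.png
```

```text
t 8.48 tcp [ 0.5351 -0.1325  0.0267] nest mm [-157.7   32.1] ang 24.98 tilt 0.05 F nest u,v,z [-0.78 -0.32 -0.22] w 0.0001
tool shift [-0.089   0.0402  0.0007] yaw 0.0003
ring top missed
area 362.0
ring nest mm [-128.6   20.9] 0.154
```

View pics/b.png

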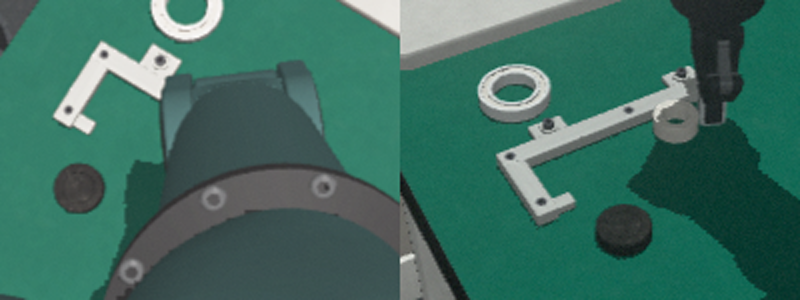

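The ring sits against the rail with the fingers right behind it (crop 675,122). Next I'll slide it along.

Emit:
send_rows(moves=[[0,-0.003,0.0013,0,0],[0,-0.005,0.0022,0,0],[0,-0.0064,0.0028,0,0],[0,-0.0064,0.0028,0,0],[0,-0.0064,0.0028,0,0],[0,-0.0064,0.0028,0,0]])

```text
clock: 9.28
tcp_pos: [0.5547, -0.0997, 0.0268]
eef_rot: [[-0.809, -0.588, 0.0], [-0.588, 0.809, 0.0], [-0.0, 0.0, -1.0]]
ft_force: [-0.2, 0.1, -0.5]
width: 0.0
gripper_force: 0.2
```

```bash
python3 go.py -60 31 0.026 25; python3 ring.py
```

```text
t 9.28 tcp [ 0.5547 -0.0997  0.0268] nest mm [-119.5   30.9] ang 24.92 tilt 0.03 F nest u,v,z [ 0.03  0.22 -0.54] w 0.0
tool shift [-0.054   0.0251  0.0009] yaw 0.0014
ring top missed
area 407.0
ring nest mm [-88.   19.6] 0.115
```

Emit:
send_rows(moves=[[0,-0.004,0.0017,0,0],[0,-0.005,0.0022,0,0],[0,-0.005,0.0022,0,0],[0,-0.005,0.0022,0,0],[0,-0.005,0.0022,0,0],[0,-0.005,0.0022,0,0],[0,-0.005,0.0022,0,0],[0,-0.005,0.0022,0,0]])

```text
clock: 10.15
tcp_pos: [0.576, -0.0635, 0.0268]
eef_rot: [[-0.81, -0.587, 0.0], [-0.587, 0.81, 0.0], [-0.0, 0.0, -1.0]]
ft_force: [0.4, 0.1, 0.2]
width: 0.0
gripper_force: 0.2
```

```bash
python3 go.py -48 30 0.026 25; python3 ring.py
```

```text
t 10.15 tcp [ 0.576  -0.0635  0.0268] nest mm [-77.6  30. ] ang 24.96 tilt 0.0 F nest u,v,z [ 0.28 -0.29  0.15] w 0.0
tool shift [-0.0268  0.0125  0.0008] yaw 0.0008
ring top missed
area 470.0
ring nest mm [-46.4  19.9] 0.074
```

Emit:
send_rows(moves=[[0,-0.004,0.0018,0,0],[0,-0.005,0.0022,0,0],[0,-0.005,0.0022,0,0],[0,-0.004,0.0018,0,0],[0,-0.003,0.0013,0,0],[0,-0.0015,0.0007,0,0],[0,-0.001,0.0005,0,0]])

```text
clock: 10.93
tcp_pos: [0.5887, -0.0414, 0.0268]
eef_rot: [[-0.809, -0.587, 0.0], [-0.587, 0.809, 0.0], [-0.0, 0.0, -1.0]]
ft_force: [-0.5, -0.9, 0.8]
width: 0.0
gripper_force: 0.2
```

```bash
python3 go.py -48 30 0.026 25; python3 ring.py
```

```text
t 10.93 tcp [ 0.5887 -0.0414  0.0268] nest mm [-52.   29.6] ang 24.94 tilt 0.01 F nest u,v,z [-1.02 -0.01  0.78] w 0.0
tool shift [-0.0035  0.0021  0.0008] yaw 0.0011
ring top missed
area 451.0
ring nest mm [-21.9  20.7] 0.089
```

Emit:
send_rows(moves=[[0,-0.0008,0.0003,0,0],[0,-0.0008,0.0003,0,0],[0,-0.0008,0.0003,0,0],[0,0,0,0,0]])

```text
clock: 11.47
tcp_pos: [0.59, -0.0396, 0.0268]
eef_rot: [[-0.81, -0.587, -0.0], [-0.587, 0.81, 0.0], [0.0, 0.0, -1.0]]
ft_force: [-1.1, -0.1, -0.2]
width: 0.0004
gripper_force: 0.1
```

```bash
python3 go.py -48 30 0.026 25
```

```text
t 11.47 tcp [ 0.59   -0.0396  0.0268] nest mm [-49.9  29.4] ang 24.96 tilt 0.01 F nest u,v,z [-0.62  0.89 -0.21] w 0.0004
tool shift [-0.0014  0.0013  0.0008] yaw 0.0006
```

Emit:
send_rows(moves=[[0,-0.0008,0.0003,0,0],[0,-0.0008,0.0003,0,0],[0,0,0,0,0]])

```text
clock: 11.72
tcp_pos: [0.591, -0.038, 0.0268]
eef_rot: [[-0.81, -0.587, 0.0], [-0.587, 0.81, 0.0], [-0.0, 0.0, -1.0]]
ft_force: [-0.7, 0.7, -0.2]
width: -0.0001
gripper_force: 0.1
```

```bash
python3 go.py -48 30 0.026 25
```

```text
t 11.72 tcp [ 0.591  -0.038   0.0268] nest mm [-48.   29.2] ang 24.95 tilt 0.01 F nest u,v,z [ 0.23  0.94 -0.24] w -0.0001
tool shift [0.0003 0.0007 0.0008] yaw 0.0008
```

Emit:
send_rows(moves=[[0,-0.0008,0.0003,0,0],[0,-0.0008,0.0003,0,0],[0,0,0,0,0]])

```text
clock: 11.97
tcp_pos: [0.5912, -0.0374, 0.0267]
eef_rot: [[-0.81, -0.587, -0.002], [-0.587, 0.81, -0.001], [0.002, 0.0, -1.0]]
ft_force: [-1.0, -1.4, 0.1]
width: 0.0
gripper_force: 0.9
```

```bash
python3 go.py -48 30 0.026 25; python3 ring.py
```

```text
t 11.97 tcp [ 0.5912 -0.0374  0.0267] nest mm [-47.4  29.4] ang 24.99 tilt 0.1 F nest u,v,z [-1.72  0.21  0.08] w 0.0
tool shift [0.0008 0.0003 0.0007] yaw 0.0003
ring top missed
area 469.0
ring nest mm [-17.2  21.2] 0.064
```

Emit:
send_rows(moves=[[0,-0.0008,0.0003,0,0],[0,0,0,0,0],[0,0,0,0,0]])

```text
clock: 12.42
tcp_pos: [0.5912, -0.037, 0.0266]
eef_rot: [[-0.81, -0.586, -0.002], [-0.586, 0.81, -0.001], [0.003, 0.0, -1.0]]
ft_force: [-3.3, -3.3, 1.9]
width: -0.0002
gripper_force: 2.4
```

```bash
python3 go.py -48 30 0.026 25
```

```text
t 12.42 tcp [ 0.5912 -0.037   0.0266] nest mm [-47.   29.5] ang 25.0 tilt 0.15 F nest u,v,z [-4.52  1.25  1.92] w -0.0002
tool shift [0.0011 0.     0.0006] yaw -0.0001
```

The ring is firm against the stop (4.5 N) and the rail. Next I'll ease off and retreat.

Emit:
send_rows(moves=[[0,0.001,0,0,0],[0,0.0015,0,0,0],[0,0.004,0,0,0],[0,0.012,0,0,0],[0,0.015,0,0,0],[0,0,0,-0.03,0],[0,0,0,-0.04,0],[0,0,0,-0.04,0],[0,0,0,-0.04,0],[0,0,-0.04,-0.02,0],[0,0,-0.04,0,0],[0,0,-0.04,0,0]])

```text
clock: 13.42
tcp_pos: [0.6361, -0.1511, 0.1987]
eef_rot: [[-0.808, -0.589, 0.007], [-0.589, 0.808, -0.0], [-0.005, -0.004, -1.0]]
ft_force: [0.5, -0.4, -0.0]
width: 0.0
gripper_force: 0.0
```

Emit:
send_rows(moves=[[0,0,-0.04,0,0],[0,0,-0.04,0,0],[0,0,-0.04,0,0],[0,0,-0.02,0,0],[0,0,0,0,0]])

```text
clock: 13.83
tcp_pos: [0.7179, -0.2716, 0.1951]
eef_rot: [[-0.814, -0.581, 0.004], [-0.581, 0.814, -0.004], [-0.001, -0.006, -1.0]]
ft_force: [0.1, -1.0, -0.2]
width: -0.0
gripper_force: 0.0
```

```bash
python3 ring.py; python3 go.py 0 0 0 25; python3 look.py pics/c.png
```

```text
area 312.0
area 436.0
ring nest mm [-19.4  19.9] 0.045
ring nest mm [-17.5  20.5] 0.106
t 14.03 tcp [ 0.7156 -0.2619  0.1952] nest mm [-183.  -188.4] ang 24.85 tilt 0.12 F nest u,v,z [-0.    0.57 -0.36] w -0.0
tool shift [-0.0868  0.2475  0.1957] yaw 0.0026
```

View pics/c.png

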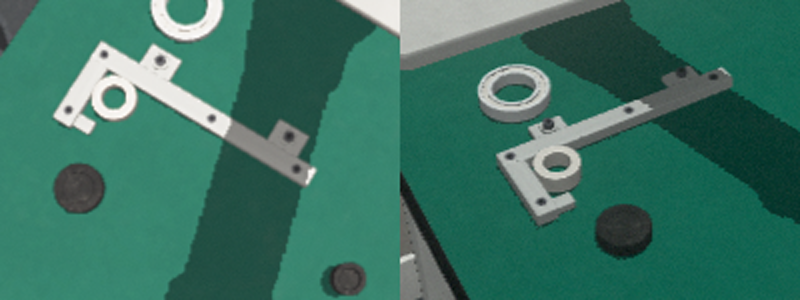

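The ring is seated in the corner (crop 113,98), touching both faces. The cap, bearing and sleeve haven't moved, and the arm is clear. I'm handing the job in.

```bash
python3 -c "
from plant import job; print(job.job_done())"
```

```text
the job is handed in; nothing more can be done
None
```

The ring is seated in the corner pocket against both rail and end stop (about x −19, y 20 mm by the top camera), nothing else looks moved, the arm is clear, and the job is handed in with no verdict returned.

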